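# Hang the front beam of a bench rack and lay its shelf

## Robot

A 7-joint arm with a two-finger parallel gripper is mounted at the origin on a cart in front of the work surface, level with it; the furniture and walls round the work are solid. World frame = base frame: x ahead of the robot, y to its left, z up, the work surface at z = 0. Lengths are in m, angles in rad, forces in N, time in s.
With the tool pointing down it reaches from about 0.425 to 0.875 m from the base axis. Payload 9.9 kg.
Tool frame: the origin (TCP) lies at the centre of the arm's flange, where the gripper is bolted on; the fingertips stand 173 mm ahead of it and the grasp point (between the pads) lies 155 mm ahead of it; z points along the fingers, y is the line along which they close (so a half turn about z gives the same grasp; the last joint's range is limited). The gripper opens to 85 mm and grips with 20 to 120 N. Pads are 22 mm wide; open, the fingers measure 114 mm over their backs; the gripper's body (76 mm by 85 mm) begins 54 mm behind the grasp point. The pads swing forward as they close: fully open they stand 13 mm farther back than shut.
Start: joints at [-1.36, 0.576, 0.025, 1.437, -0.015, 1.129, -0.057], TCP at [0.196, 0.646, 0.405] pointing down, gripper open.
Joint ranges: [-2.76, 2.76], [-0.34, 2.15], [-1.52, 1.57], [0.19, 2.46], [-1.09, 4.23], [0.17, 1.99], [-2.82, 2.82]. Speed limits (rad/s): [2.22, 2.22, 3.01, 3.01, 3.14, 3.14, 3.14].

## Interface

Orientations are given as a unit quaternion [x, y, z, w].
In Python, from bench import status, imaging, robot, nets gives the robot as it stands.
- The arm moves only by the shell command python3 -m inch 'ROWS' [FORCE]. ROWS is JSON, a list of rows, each an object of numbers: "x", "y", "z": the shift along the tool's x, y, z in cm; "spin": the turn about the tool's z in degrees; "gripper": the finger opening in cm, from 0 to 8.54. A call has 1 to 5 rows; each row is the pose to reach, as a shift and turn from the pose commanded when the call began, along the tool's axes at that moment; what a row does not reach only later rows make up. A row lasts 1/8 s, in which the tool goes at most 62.5 mm and 10.7 degrees, less where a joint would pass 70% of its speed; a pose out of reach is approached as far as the arm can. A call with a gripper value outside its range is refused whole. The fingers move at their own pace and stop on an object; FORCE is the grip in N (left out, the last holds). Time passes only in rows, so rows that repeat a pose let the fingers close. It gives the time, the measured TCP pose, the force, the opening and the grip force at its end, in the units of the state.
- status.get_obs(): the state, without advancing time (a new reading comes with each control period).
- imaging.snapshot(name): name is "side" or "top" or "wrist"; returns the picture (400x640x3 uint8, red, green, blue); there is no depth.
- imaging.camera_info(name): a dict with "fx", "fy", "cx", "cy" (pixels), "R" (3x3) and "t" (3): a world point X has camera coordinates R X + t. Camera axes: x right, y down, z forward; pixel columns grow to the right and rows downward; lengths in m; the calibration is good to about 2 mm. A picture is of the moment at which its call begins: read the wrist's pose just before it. camera_info takes no time and is no camera call; for the wrist camera it gives the pose at the moment of the call.
- robot.finish_job(): hands the job in; it is judged then, once.
Trained networks look in the newest picture that a camera, given by its name, has taken for a name from the list of things; names that differ only in an ending like _2 or _b are one class to them, and where a whole thing is asked for, a point or a joint stands for the part that bears it (a point fixed in the world has none). Each returns a list of dicts, best first, with "score" (0 to 1); they miss things now and then, are a little off and sometimes report something else, mostly with a low value. They report only what shows in the picture. A call takes as long as a camera call.
- nets.spot_in(camera, thing): "centre" ([x, y, z] in m, in the coordinates of the camera as it stood for that picture, good to about 4 mm: the middle of the surface that is visible of it).
- nets.cut_out(camera, thing): "mask" (400x640 bool, what is visible of it).
- nets.pinpoint(camera, thing): "centre" ([x, y, z] in m, in the coordinates of the camera as it stood for that picture, good to about 4 mm: a listed point, or the origin of a listed thing).
The state is a dict: "time_s": time; "q": joint angles; "qd": joint speeds; "tau": joint torques, N m; "position": TCP position; "tcp_rot": TCP orientation; "contact_force": force on the tool from outside, world axes, zero at the start; "wrist_torque": the same for the moment, N m; "opening": finger opening in m; "grip_force": force on a finger pad.
Only numpy, scipy, OpenCV 4.12 (cv2) and the standard library are available. Lean on these libraries where they do the work, as an engineer would, in place of code of your own. Each camera call takes 0.05 s, during which the arm holds its last target. There are 200 camera calls.

## Task

Finish the small bench rack: hook the loose cross beam's tabs into the upper two slots of both front posts and push it straight down until it is fully home and both ball latches have sprung out. Then lay the shelf board flat and square, midway between the posts, with one end on the beam and the other on the rear ledge. Do not knock over or shift the beaker, the wash bottle or the timer.

Things in the scene. Friction and masses are not known exactly. Their poses are not given: they have to be found in the camera images.
- stand: Fixed metal rack, base 160 x 270 x 10 mm, 152 mm tall. Origin: on the table, midway between its two front posts, in the plane of their front faces; x points to the rear (roughly away from the robot), z up. Posts 50 mm wide, hollow, at y = +-100 mm, front face 4 mm thick. On each post's centre line three slots, 12 mm wide, 27 mm high, lower edges at z = 30, 74, 118.
- beam_home (a point): On the stand at its x = 0, y = 0, z = 55 mm, axes as the stand's: where the beam's origin lies, axes parallel, when it hangs home in the slots at 74 and 118 (about 2 mm play to -x and sideways). To enter, hold the beam 16 mm (+-2.5) above this, bring it in along +x until the end plates meet the posts, then lower it.
- ledge (a point): Middle of the top of the stand's rear ledge, at stand x = 112, y = 0, z = 139 mm, axes as the stand's. The ledge is a bar along y, 24 mm deep (x = 100 to 124), 236 mm long, level with the top of the hung beam.
- beam: Loose grey beam, about 0.22 kg, 236 mm long, 84 mm high, standing on its steel end plates, left or right of the middle. Origin: midspan, underside, in the plane of the end plates' rear faces. y along it, x to the tab side (away from the robot). Bar: x = -27 to -5 mm, z = 50 to 84, free below. End plates (5 thick, |y| = 73 to 118) each with a web to x = -32.
- beam_grip (a point): Where to grip the beam: middle of its bar, at beam x = -16, y = 0, z = 67 mm, axes as the beam's. Grip from above across x (22 mm thick).
- beam_tab (a point): Root of the upper tab on the +y end plate, middle of its lower edge, at beam x = 0, y = 100, z = 63 mm; the others are at z = 19 and at y = -100. Each is a neck 8 mm wide and high that reaches to x = 10, with a lip 4 mm thick, 5.8 mm off the plate, hanging 13 mm below it.
- board: Loose white shelf board, 150 x 54 x 12 mm, lying flat on the other side from the beam. Origin: centre of the underside, x along its length, z up. Grip it from above across its 54 mm width. In place, its length lies along the stand's x, its centre at stand x = 48, y = 0 and its underside at z = 139 mm.
- latch_l (a joint): Sprung steel ball in the face of the left post (+y) at stand y = +86, z = 65.5 mm: 0 = sprung out 3.5 mm, grows to 0.005 m as pressed in. The beam's foot presses it in on the way down; it springs out into the end plate's window when the beam is home. Pushing the beam past both takes a push of a few N, at most about 15; its weight alone stops short.
- latch_r (a joint): The same in the right post, at stand y = -86 mm.
- beaker: Glass beaker, 85 x 93 x 120 mm, origin at the centre of its underside; leave it alone.
- wash_bottle: White wash bottle with red cap, 221 mm tall, 103 x 64 mm, origin at the underside; leave it alone.
- timer: Small white timer, 38 x 64 x 61 mm, origin at the centre of its underside; leave it alone.

How it is judged:
By the outcome, as a careful person would: the job done as asked, in the order asked, and still so for the second after the job is handed in, with the robot touching nothing.
It also fails if it takes over 51 s, if anything falls off the work surface, if the arm or the gripper's body presses on something with over 40 N, if the wrist force passes 120 N, or if a joint passes its speed limit or range.

## Working session

There is one attempt and no reset: what is moved stays moved. The work goes in short steps, Python scripts to look and compute and a shell command to move; the robot and the scene stay as the last step left them, time stands still between calls to the robot, and variables do not carry over. Pictures are saved under pics/ and viewed, at most 12 in all, crops included, and the job is handed in when it is done.

```bash
mkdir -p pics
cat > h.py <<'E'
import numpy as np,cv2
from bench import status,imaging,robot,nets
from scipy.spatial.transform import Rotation as Ro
def snap(c,f=None):
    info=imaging.camera_info(c); im=imaging.snapshot(c)
    if f: cv2.imwrite('pics/'+f,im[:,:,::-1])
    return info,im
def W(i,p): return np.array(i['R']).T@(np.array(p)-np.array(i['t']))
def px(i,X):
    c=np.array(i['R'])@np.array(X)+np.array(i['t']); return i['fx']*c[0]/c[2]+i['cx'],i['fy']*c[1]/c[2]+i['cy']
def find(c,i,things,fn='pinpoint'):
    for t in things:
        for d in getattr(nets,fn)(c,t)[:2]: print(c,t,round(d['score'],2),np.round(W(i,d['centre']),4))
def tool(): 
    o=status.get_obs(); return np.array(o['position']),Ro.from_quat(o['tcp_rot'])
def move(X): # shift in tool axes, cm, to TCP target
    p,r=tool(); return np.round(r.inv().apply(np.array(X)-p)*100,2)
E
python3 - <<'E'
from h import *
o=status.get_obs(); print(o); print(Ro.from_quat(o['tcp_rot']).as_matrix().round(3))
a,ia=snap('side','s0.png'); b,ib=snap('top','t0.png')
for c,i in(('side',a),('top',b)):
    find(c,i,['stand','beam_home','ledge','beam','beam_grip','beam_tab','board','beaker','wash_bottle','timer'])
cv2.imwrite('pics/both0.png',np.hstack([ia,ib])[:,:,::-1][:, :]); 
im=cv2.imread('pics/both0.png'); cv2.imwrite('pics/v0.png',np.vstack([cv2.resize(im[:,:640],(480,300)),cv2.resize(im[:,640:],(480,300))]))
E
```

```text
{'time_s': 0.0, 'q': array([-1.35980896,  0.5765187 ,  0.02484423,  1.43789936, -0.01498965,
        1.12899285, -0.05648808]), 'qd': array([-6.15908976e-04, -1.81280802e-03, -1.16560002e-03, -1.13327158e-03,
        3.08006756e-04,  7.04085135e-05,  8.30327413e-04]), 'tau': array([ 4.08680125e-04, -7.65761876e+01,  2.25045405e+00, -2.86000746e+01,
        1.51579786e-02,  1.24210140e-02, -2.36936870e-05]), 'position': array([0.19604647, 0.64573265, 0.40385449]), 'tcp_rot': array([ 1.46835576e-01,  9.89160577e-01, -8.13555870e-04, -7.31201029e-05]), 'contact_force': array([-0.16335434,  0.56222071,  0.09586441]), 'wrist_torque': array([ 0.01664732,  0.00609535, -0.01424752]), 'grip_force': 0.0, 'opening': 0.08536079623336629}
[[-0.957  0.29  -0.   ]
 [ 0.29   0.957 -0.002]
 [-0.    -0.002 -1.   ]]
side stand 0.87 [ 0.5751 -0.0241 -0.0026]
side beam_home 0.57 [ 0.578  -0.0259  0.0554]
side beam 0.81 [0.4445 0.2701 0.0031]
side beam_grip 0.7 [0.4336 0.2685 0.0717]
side beam_tab 0.57 [0.4258 0.3727 0.0645]
side board 0.57 [ 0.429  -0.2834  0.003 ]
side beaker 0.58 [ 0.5624  0.3765 -0.0036]
top stand 0.93 [ 0.5782 -0.0242  0.0025]
top stand 0.33 [0.4269 0.3722 0.0619]
top beam_home 0.67 [ 0.5809 -0.0244  0.057 ]
top ledge 0.6 [ 0.6845 -0.0293  0.1408]
top ledge 0.26 [ 0.5768 -0.0295  0.002 ]
top beam 0.81 [0.4475 0.2768 0.0016]
top beam 0.22 [0.4334 0.2679 0.0649]
top beam_grip 0.83 [0.4365 0.2676 0.0647]
top beam_tab 0.69 [ 0.6687 -0.3295  0.0031]
top beam_tab 0.67 [0.4237 0.3771 0.0631]
top board 0.94 [ 0.4324 -0.2788 -0.0011]
top board 0.44 [ 0.5862 -0.4028  0.0009]
top beaker 0.91 [5.712e-01 3.716e-01 5.000e-04]
top wash_bottle 0.56 [ 0.5863 -0.4028  0.0025]
top timer 0.48 [ 0.664  -0.3287  0.003 ]
```

View pics/v0.png

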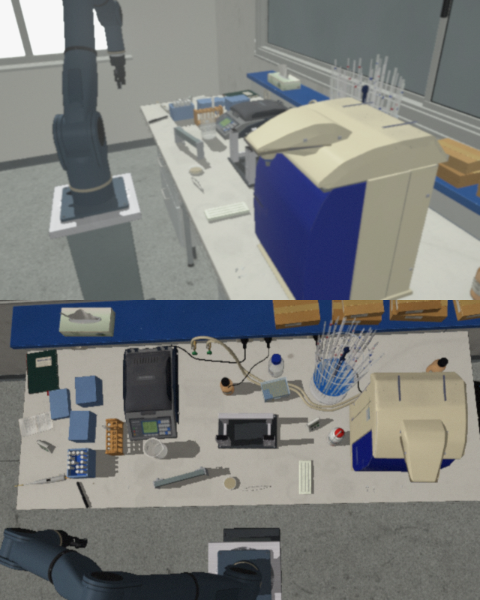

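The side view is mostly blocked by the machine. The top view shows the beam at about (187,477) turned some 13°, the stand at (248,430) and the board at (305,477), in the half-scale picture; the nets agree with this. I'll move above the beam next.

```bash
R='x'; python3 -m inch '[{"x":-6,"y":-5,"spin":10},{"x":-12,"y":-10,"spin":20},{"x":-17,"y":-15,"spin":30},{"x":-22,"y":-19,"spin":40},{"x":-26,"y":-23,"spin":50}]'
python3 - <<'E'
from h import *
p,r=tool(); print(p,move([.434,.27,.42]), np.degrees(np.arctan2(r.as_matrix()[1,1],r.as_matrix()[0,1])))
E
```

```text
[0.19612554 0.64587745 0.40470707] [-33.68 -29.06  -1.53] 73.10970654735091invalid input
```

```bash
python3 -m inch '[{"x":-6,"y":-5,"z":0,"spin":10,"gripper":8.5},{"x":-12,"y":-10,"z":0,"spin":20,"gripper":8.5},{"x":-17,"y":-15,"z":0,"spin":30,"gripper":8.5},{"x":-22,"y":-19,"z":0,"spin":40,"gripper":8.5},{"x":-26,"y":-23,"z":0,"spin":50,"gripper":8.5}]'
python3 - <<'E'
from h import *
p,r=tool(); print(p,move([.434,.27,.42]), np.degrees(np.arctan2(r.as_matrix()[1,1],r.as_matrix()[0,1])))
E
```

```text
time_s: 1.72
position: [0.3616, 0.3786, 0.405]
tcp_rot: [0.554, 0.833, 0.001, 0.0]
contact_force: [1.1, 0.6, -0.5]
opening: 0.0848
grip_force: 0.0
[0.36162489 0.37855945 0.40503734] [-12.81   2.47  -1.5 ] 22.775183415252158
```

```bash
python3 -m inch '[{"x":-5,"y":1,"z":0,"spin":5,"gripper":8.5},{"x":-10,"y":2,"z":0,"spin":10,"gripper":8.5},{"x":-12.8,"y":2.5,"z":-1,"spin":10,"gripper":8.5},{"x":-12.8,"y":2.5,"z":-1.5,"spin":10,"gripper":8.5}]'
python3 - <<'E'
from h import *
a,im=snap('wrist','w1.png'); p,r=tool(); M=r.as_matrix(); print(p, np.degrees(np.arctan2(M[1,1],M[0,1])))
print('cam',(-np.array(a['R']).T@a['t']-p)@M, np.array(a['R'])@M)
find('wrist',a,['beam_grip','beam_tab','beam','stand','beam_home','ledge'])
E
```

```text
time_s: 2.22
position: [0.4352, 0.2703, 0.4204]
tcp_rot: [0.624, 0.782, 0.0, 0.0]
contact_force: [-0.6, -0.2, -0.2]
opening: 0.0852
grip_force: 0.0
[0.43442864 0.27193009 0.42074756] 13.00117540506809
cam [0.074637   0.00043095 0.03121811] [[-2.09775321e-03  9.99997666e-01  5.16914492e-04]
 [-9.53596221e-01 -1.84477978e-03 -3.01082787e-01]
 [-3.01081130e-01 -1.12452509e-03  9.53597865e-01]]
wrist beam_grip 0.8 [0.4309 0.2713 0.0648]
wrist beam_tab 0.7 [0.4253 0.3714 0.0635]
wrist beam 0.74 [0.452  0.2764 0.0016]
wrist stand 0.62 [ 0.5774 -0.0251  0.0017]
wrist beam_home 0.69 [0.4253 0.3704 0.0666]
```

View pics/w1.png

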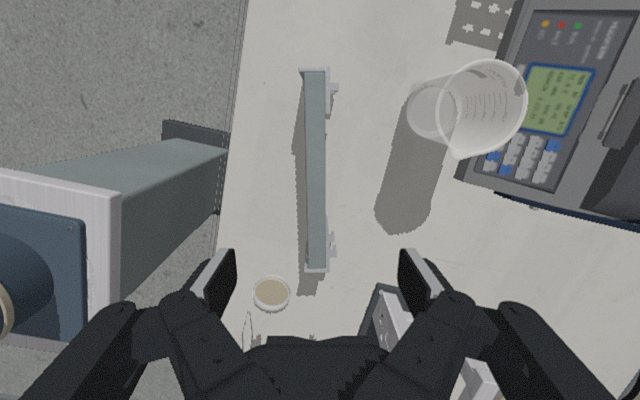

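The wrist view shows the bar top running from about (315,72) to (317,270), with tabs on the right (+x) side, the beaker at (470,110) clear of it, and the fingers straddling x as they should.

```bash
cat >> h.py <<'E'
def ray(i,u,v,z):
    R=np.array(i['R']);c=-R.T@np.array(i['t']);d=R.T@np.array([(u-i['cx'])/i['fx'],(v-i['cy'])/i['fy'],1]); return c+d*(z-c[2])/d[2]
E
python3 - <<'E'
from h import *
a=imaging.camera_info('wrist'); im=cv2.imread('pics/w1.png')
g=cv2.cvtColor(im,cv2.COLOR_BGR2GRAY).astype(int)
for v in (85,110,150,200,250):
    r=g[v,290:345]; d=np.diff(r); print(v,r[::2].tolist())
A,B=ray(a,315.5,72,.084),ray(a,317,270,.084); print(A,B,(A+B)/2,np.linalg.norm(A-B),'yaw',np.degrees(np.arctan2(-(A-B)[0],(A-B)[1])))
E
```

```text
85 [175, 176, 179, 174, 176, 182, 139, 111, 130, 129, 130, 130, 129, 131, 132, 130, 129, 125, 156, 159, 162, 161, 158, 159, 165, 178, 177, 176]
110 [176, 176, 170, 172, 116, 116, 122, 104, 132, 131, 131, 134, 132, 131, 130, 129, 133, 123, 156, 159, 129, 166, 175, 176, 175, 177, 174, 178]
150 [173, 125, 118, 120, 117, 117, 117, 119, 116, 132, 133, 128, 129, 129, 131, 129, 131, 125, 172, 175, 172, 174, 175, 173, 173, 175, 178, 176]
200 [174, 173, 176, 180, 115, 117, 111, 116, 100, 125, 127, 124, 126, 123, 128, 124, 130, 122, 172, 172, 173, 174, 175, 175, 178, 180, 178, 177]
250 [177, 180, 176, 180, 144, 119, 120, 120, 100, 110, 121, 124, 123, 122, 123, 123, 122, 124, 151, 154, 152, 154, 150, 162, 175, 175, 179, 180]
[0.40585516 0.38294443 0.084     ] [0.45921112 0.16293715 0.084     ] [0.43253314 0.27294079 0.084     ] 0.22638476584696154 yaw 13.63212526949145
```

Run:
```python
from h import *
print(move([.4325,.272,.223]))
```

```text
[-0.11 -0.1  19.64]
```

```bash
python3 -m inch '[{"x":-0.1,"y":-0.1,"z":6,"spin":-0.6,"gripper":8.5},{"x":-0.1,"y":-0.1,"z":12,"spin":-0.6,"gripper":8.5},{"x":-0.1,"y":-0.1,"z":16.5,"spin":-0.6,"gripper":8.5},{"x":-0.1,"y":-0.1,"z":19.6,"spin":-0.6,"gripper":5},{"x":-0.1,"y":-0.1,"z":19.6,"spin":-0.6,"gripper":3}]' 60
python3 -m inch '[{"x":0,"y":0,"z":0,"spin":0,"gripper":1},{"x":0,"y":0,"z":0,"spin":0,"gripper":1},{"x":0,"y":0,"z":0,"spin":0,"gripper":1},{"x":0,"y":0,"z":0,"spin":0,"gripper":1}]' 60
```

```text
time_s: 3.2
position: [0.4323, 0.2713, 0.2218]
tcp_rot: [0.617, 0.787, -0.002, -0.001]
contact_force: [0.8, 0.7, 0.9]
opening: 0.051
grip_force: 0.0
time_s: 3.7
position: [0.4335, 0.2716, 0.2251]
tcp_rot: [0.618, 0.786, 0.001, 0.0]
contact_force: [-1.7, -0.0, 9.0]
opening: 0.0215
grip_force: 60.1
```

```bash
python3 -m inch '[{"x":0,"y":0,"z":-4,"spin":0,"gripper":1},{"x":0,"y":0,"z":-9,"spin":0,"gripper":1},{"x":-3,"y":0,"z":-12,"spin":4,"gripper":1},{"x":-9,"y":0,"z":-12,"spin":8,"gripper":1},{"x":-15,"y":0,"z":-12,"spin":16,"gripper":1}]' 100
python3 - <<'E'
from h import *
p,r=tool(); M=r.as_matrix(); print(p, np.degrees(np.arctan2(M[1,1],M[0,1])))
print(move([.455,-.024,.34]))
b,ib=snap('top')
find('top',b,['stand','beam_home','ledge'])
a,ia=snap('wrist','w2.png'); find('wrist',a,['beam_grip','beam_tab','stand','beam_home','ledge'])
E
```

```text
time_s: 4.32
position: [0.4688, 0.1243, 0.3449]
tcp_rot: [0.722, 0.692, 0.001, 0.0]
contact_force: [1.8, 0.7, -2.8]
opening: 0.0205
grip_force: 98.0
[0.46877893 0.12429555 0.34494238] -2.3903760974973625
[-14.87  -0.76   0.47]
top beam_home 0.69 [ 0.5829 -0.0216  0.0556]
top ledge 0.67 [ 0.6877 -0.0323  0.1403]
wrist beam_grip 0.97 [0.4629 0.129  0.1826]
wrist beam_tab 0.78 [0.4886 0.2214 0.1861]
wrist stand 0.95 [ 0.5789 -0.0224 -0.0011]
wrist beam_home 0.87 [ 0.5749 -0.0256  0.0548]
wrist ledge 0.9 [ 0.69   -0.0262  0.1359]
```

View pics/w2.png

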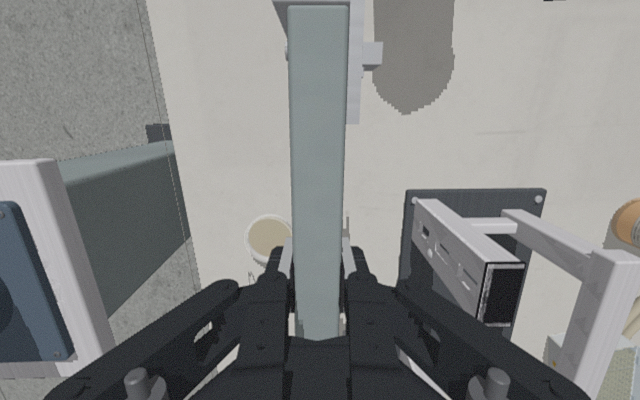

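The beam is held along the bar; the left post's top opening spans about (485–525, 262–325), with its slots on the front face. I'll zoom in on it for exact corners.

Run:
```python
import cv2
im=cv2.imread('pics/w2.png'); cv2.imwrite('pics/w2c.png',cv2.resize(im[180:345,395:585],None,fx=4,fy=3.6,interpolation=cv2.INTER_CUBIC))
```

```text
(no output)
```

View pics/w2c.png

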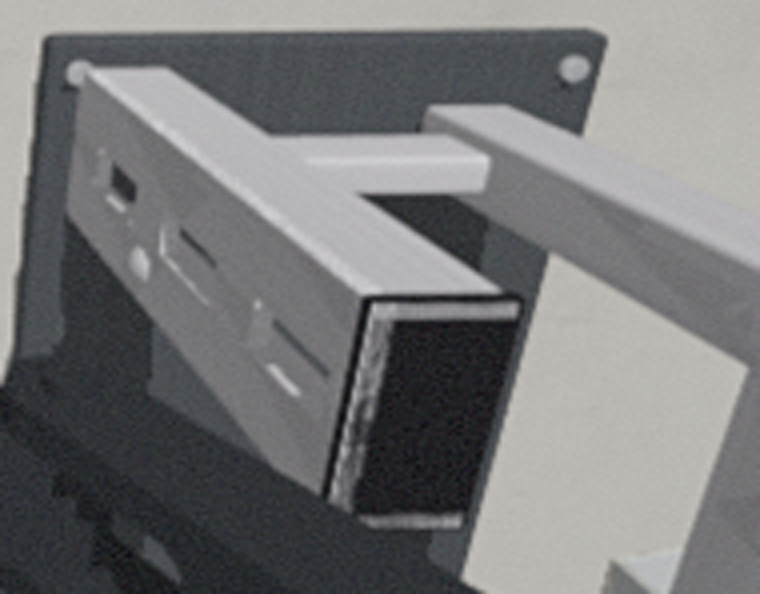

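Run:
```python
from h import *
a=imaging.camera_info('wrist')
C=ray(a,486.2,262.2,.152); C2=ray(a,477,315.5,.152);D=ray(a,525.5,262.5,.152); print('post',C,C2,D)
B0=ray(a,395+48/4,180+38/3.6,.010);B1=ray(a,395+607/4,180+32/3.6,.010);print('base',B0,B1,np.degrees(np.arctan2(*(B1-B0)[1::-1])))
y=np.radians(-2.4);R=np.array([[np.cos(y),-np.sin(y)],[np.sin(y),np.cos(y)]])
print('stand0',C[:2]-R@[0,.125],C2[:2]-R@[0,.075],'base front',B0[:2]-R@[0,.135])
p,r=tool(); zt=p[2]-.155+.017
A,B=ray(a,319.3,8,zt),ray(a,318,335,zt); print('bar',A,B,'yaw',np.degrees(np.arctan2(-(A-B)[0],(A-B)[1])))
```

```text
post [0.5779896  0.10452857 0.152     ] [0.57766189 0.0625661  0.152     ] [0.60359503 0.10336084 0.152     ]
base [0.5696958  0.11281718 0.01      ] [0.72677701 0.1089314  0.01      ] -1.4170587588840804
stand0 [ 0.57275515 -0.02036178] [ 0.57452122 -0.01236811] base front [ 0.56404259 -0.02206441]
bar [0.47330373 0.23528301 0.20564669] [0.46804041 0.10089707 0.20564669] yaw -2.242882826880416
```

```bash
python3 -m inch '[{"x":-6,"y":0.2,"z":1,"spin":0,"gripper":1},{"x":-11,"y":0.8,"z":2,"spin":0,"gripper":1},{"x":-14.6,"y":2,"z":4,"spin":0,"gripper":1},{"x":-14.6,"y":3,"z":4.8,"spin":0,"gripper":1},{"x":-14.6,"y":3,"z":4.8,"spin":0,"gripper":1}]' 100
python3 - <<'E'
from h import *
p,r=tool(); M=r.as_matrix(); print(p, np.degrees(np.arctan2(M[1,1],M[0,1])))
a,ia=snap('wrist','w3.png'); find('wrist',a,['beam_grip','beam_tab','stand','beam_home','ledge'])
E
```

```text
time_s: 5.45
position: [0.4934, -0.0206, 0.2951]
tcp_rot: [0.721, 0.693, -0.0, -0.0]
contact_force: [-0.1, 0.3, -2.9]
opening: 0.021
grip_force: 98.0
[ 0.49341433 -0.02064408  0.29514476] -2.235562705081114
wrist beam_grip 0.74 [ 0.4903 -0.019   0.13  ]
wrist beam_tab 0.75 [0.5132 0.078  0.1327]
wrist stand 0.77 [ 0.5769 -0.0257 -0.0011]
wrist beam_home 0.77 [ 0.5759 -0.0239  0.0552]
wrist ledge 0.57 [ 0.5086 -0.021   0.0703]
```

View pics/w3.png

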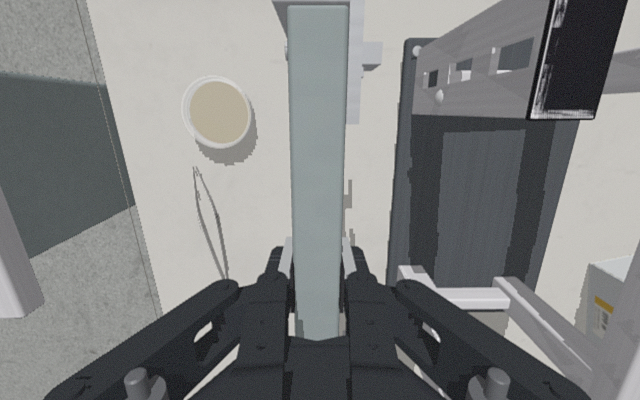

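The wrist view shows the held beam at left with its upper tab at about (370,55), and the left post's slots at about (433,78), (463,70) and (515,55). I'll zoom in to measure the sideways offset.

Run:
```python
import cv2
im=cv2.imread('pics/w3.png'); cv2.imwrite('pics/w3c.png',cv2.resize(im[0:140,340:600],None,fx=3,fy=4,interpolation=cv2.INTER_CUBIC))
```

```text
(no output)
```

View pics/w3c.png

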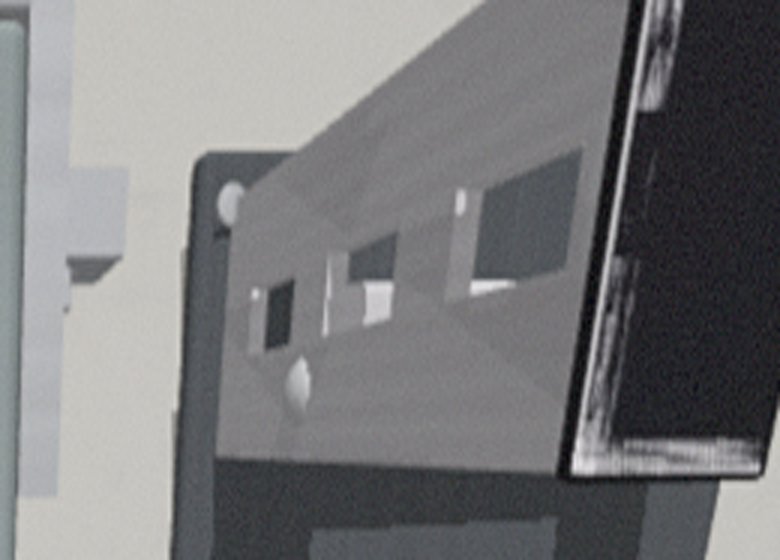

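```bash
cat > m.py <<'E'
from h import *
a=imaging.camera_info('wrist'); p,r=tool()
f=lambda c,z: ray(a,340+c[0]/3,c[1]/4,z).round(4)
zb=p[2]-.2251; print('zb',zb)
for n,c,z in [('tab+',(128,168),zb+.071),('tab-',(125,257),zb+.071),('root+',(70,168),zb+.071),('root-',(68,257),zb+.071),('plate in',(57,495),zb+.084),
 ('slotU+',(581,148),.145),('slotU-',(568,268),.145),('slotL+',(455,190),.118),('slotL-',(445,302),.118),
 ('s2U+',(398,232),.101),('s2L+',(330,252),.074),('s2U-',(391,318),.101),('s2L-',(324,334),.074),('corner',(562,474),.152),('corner bot',(218,458),.01),('ball',(292,390),.0655)]: print(n,f(c,z))
E
python3 m.py
```

```text
zb 0.0709899160195164
tab+ [0.5226 0.0804 0.142 ]
tab- [0.5224 0.0724 0.142 ]
root+ [0.515  0.0807 0.142 ]
root- [0.5148 0.0727 0.142 ]
plate in [0.5116 0.0502 0.155 ]
slotU+ [0.5796 0.0793 0.145 ]
slotU- [0.5799 0.0688 0.145 ]
slotL+ [0.5794 0.0809 0.118 ]
slotL- [0.5796 0.0687 0.118 ]
s2U+ [0.5797 0.0791 0.101 ]
s2L+ [0.5798 0.0807 0.074 ]
s2U- [0.5798 0.0685 0.101 ]
s2L- [0.5798 0.0688 0.074 ]
corner [0.5777 0.0495 0.152 ]
corner bot [0.5796 0.049  0.01  ]
ball [0.5772 0.0608 0.0655]
```

```bash
python3 -m inch '[{"x":0,"y":2,"z":0,"spin":0,"gripper":1},{"x":0,"y":4,"z":0,"spin":0,"gripper":1},{"x":0,"y":5,"z":0,"spin":0,"gripper":1},{"x":0,"y":5.5,"z":0,"spin":0,"gripper":1},{"x":0,"y":5.5,"z":0,"spin":0,"gripper":1}]' 100
python3 -m inch '[{"x":0,"y":0.3,"z":0,"spin":0,"gripper":1},{"x":0,"y":0.6,"z":0,"spin":0,"gripper":1},{"x":0,"y":0.9,"z":0,"spin":0,"gripper":1},{"x":0,"y":1,"z":0,"spin":0,"gripper":1},{"x":0,"y":1,"z":0,"spin":0,"gripper":1}]' 100
python3 - <<'E'
from h import *
p,r=tool(); M=r.as_matrix(); print(p, np.degrees(np.arctan2(M[1,1],M[0,1])),status.get_obs()['contact_force'],status.get_obs()['wrist_torque'])
a,ia=snap('wrist','w4.png')
E
```

```text
time_s: 6.38
position: [0.5475, -0.0237, 0.2956]
tcp_rot: [0.721, 0.693, -0.0, -0.0]
contact_force: [0.7, 0.2, -2.3]
opening: 0.0208
grip_force: 98.2
time_s: 7.0
position: [0.5578, -0.0241, 0.2956]
tcp_rot: [0.721, 0.693, -0.0, -0.0]
contact_force: [-0.8, 0.2, -1.5]
opening: 0.0205
grip_force: 98.2
[ 0.55780937 -0.02414109  0.29563238] -2.2872125125586567 [-0.82643032  0.24020349 -1.48037719] [-0.00635692  0.04042412 -0.02536521]
```

View pics/w4.png

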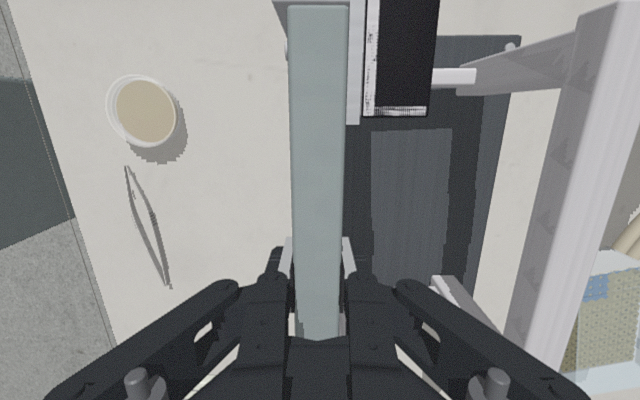

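The beam's tabs are in the slots: the end plate edge (360) sits about 1 mm from the post face (363), with no contact force. I'll close that gap and lower.

```bash
python3 -m inch '[{"x":0,"y":0.1,"z":0,"spin":0,"gripper":1},{"x":0,"y":0.1,"z":0,"spin":0,"gripper":1},{"x":0,"y":0.1,"z":0.3,"spin":0,"gripper":1},{"x":0,"y":0.1,"z":0.6,"spin":0,"gripper":1},{"x":0,"y":0.1,"z":0.8,"spin":0,"gripper":1}]' 100
python3 -m inch '[{"x":0,"y":0,"z":0.2,"spin":0,"gripper":1},{"x":0,"y":0,"z":0.4,"spin":0,"gripper":1},{"x":0,"y":0,"z":0.5,"spin":0,"gripper":1},{"x":0,"y":0,"z":0.5,"spin":0,"gripper":1}]' 100
```

```text
time_s: 7.68
position: [0.5588, -0.0238, 0.2877]
tcp_rot: [0.72, 0.693, 0.0, -0.0]
contact_force: [-1.7, 2.2, 2.9]
opening: 0.0206
grip_force: 99.2
time_s: 8.18
position: [0.5592, -0.0244, 0.2826]
tcp_rot: [0.721, 0.693, 0.0, 0.0]
contact_force: [4.0, 0.6, -3.8]
opening: 0.0208
grip_force: 98.2
```

```bash
python3 -m inch '[{"x":0,"y":0,"z":0.2,"spin":0,"gripper":1},{"x":0,"y":0,"z":0.3,"spin":0,"gripper":1},{"x":0,"y":0,"z":0.4,"spin":0,"gripper":1},{"x":0,"y":0,"z":0.4,"spin":0,"gripper":1},{"x":0,"y":0,"z":0.4,"spin":0,"gripper":1}]' 100
python3 - <<'E'
from h import *
p,r=tool(); print(p,status.get_obs()['contact_force'],status.get_obs()['wrist_torque'])
a,ia=snap('wrist','w5.png'); find('wrist',a,['latch_l','latch_r'],'spot_in')
find('wrist',a,['beam_grip','beam_home','beam'])
E
```

```text
time_s: 8.8
position: [0.5591, -0.0246, 0.2802]
tcp_rot: [0.721, 0.693, 0.001, 0.001]
contact_force: [-1.4, 0.9, 16.0]
opening: 0.0206
grip_force: 101.1
[ 0.55906819 -0.02460823  0.28017655] [-1.38419464  0.87442045 15.98113894] [0.03170031 0.12196614 0.34950214]
wrist beam_home 0.71 [ 0.5776 -0.0248  0.0565]
wrist beam 0.79 [ 0.5783 -0.029   0.0562]
```

```bash
python3 -m inch '[{"x":0,"y":0,"z":0.1,"spin":0,"gripper":1},{"x":0,"y":0,"z":0.2,"spin":0,"gripper":1},{"x":0,"y":0,"z":0.2,"spin":0,"gripper":1},{"x":0,"y":0,"z":0.2,"spin":0,"gripper":1}]' 100
```

```text
time_s: 9.6
position: [0.5589, -0.0248, 0.28]
tcp_rot: [0.721, 0.693, 0.002, 0.001]
contact_force: [-8.5, 1.1, 38.5]
opening: 0.0207
grip_force: 104.5
```

```bash
python3 -m inch '[{"x":0,"y":0,"z":-0.36,"spin":0,"gripper":1},{"x":0,"y":0,"z":-0.36,"spin":0,"gripper":6},{"x":0,"y":0,"z":-0.36,"spin":0,"gripper":6},{"x":0,"y":0,"z":-0.36,"spin":0,"gripper":6}]' 60
python3 -m inch '[{"x":0,"y":0,"z":-4,"spin":0,"gripper":6},{"x":0,"y":0,"z":-9,"spin":0,"gripper":6},{"x":0,"y":-5,"z":-13,"spin":0,"gripper":8.5},{"x":0,"y":-10,"z":-15,"spin":0,"gripper":8.5},{"x":0,"y":-13,"z":-15,"spin":0,"gripper":8.5}]' 60
python3 - <<'E'
from h import *
p,r=tool(); M=r.as_matrix(); print(p,np.degrees(np.arctan2(M[1,1],M[0,1])))
a,ia=snap('wrist','w6.png'); find('wrist',a,['latch_l','latch_r'],'spot_in'); find('wrist',a,['beam','beam_grip','stand'])
b,ib=snap('top');find('top',b,['board','beam_grip','ledge'])
print(move([.432,-.281,.40]))
E
```

```text
time_s: 10.1
position: [0.5585, -0.0242, 0.2798]
tcp_rot: [0.721, 0.693, -0.0, -0.0]
contact_force: [-0.2, -0.7, 0.8]
opening: 0.0599
grip_force: 0.0
time_s: 10.72
position: [0.427, -0.0194, 0.4314]
tcp_rot: [0.721, 0.693, 0.001, 0.0]
contact_force: [-0.7, 0.2, -0.1]
opening: 0.0848
grip_force: 0.0
[ 0.42695905 -0.01937917  0.43140928] -2.316647062090941
wrist latch_l 0.55 [ 0.4271 -0.2735  0.0107]
wrist latch_l 0.46 [ 0.6728 -0.3427  0.0617]
wrist latch_r 0.55 [ 0.4271 -0.2735  0.0107]
wrist latch_r 0.46 [ 0.6728 -0.3427  0.0617]
wrist beam 0.87 [ 0.5794 -0.0252  0.0533]
wrist beam 0.46 [ 0.578  -0.0247  0.001 ]
wrist beam_grip 0.75 [ 0.5537 -0.0205  0.1209]
wrist stand 0.87 [ 0.5781 -0.0264  0.003 ]
top board 0.59 [ 0.5769 -0.0271  0.004 ]
top board 0.18 [5.697e-01 3.698e-01 3.000e-04]
top beam_grip 0.84 [ 0.5573 -0.0271  0.1207]
top ledge 0.92 [ 0.6831 -0.0279  0.1407]
[-26.16   1.31   3.01]
```

View pics/w6.png

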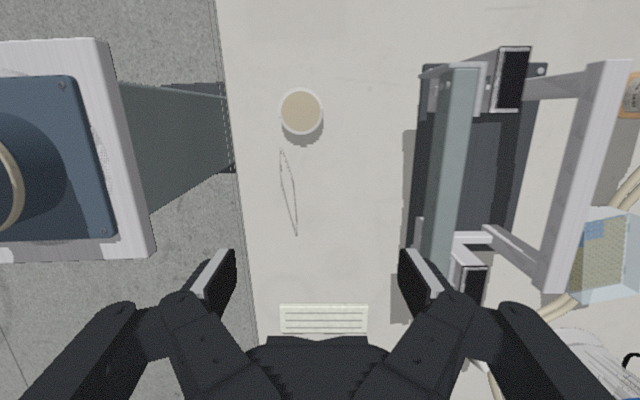

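The beam hangs in the slots against both posts ((455,160) in the image, stopped hard at the expected home height with 39 N). The board is partly visible at (322,318), so I'll move above it.

```bash
python3 -c "
from h import *; print(status.get_obs()['q'].round(2))"
python3 -m inch '[{"x":-5,"y":0.3,"z":0,"spin":-10,"gripper":8.5},{"x":-10,"y":0.6,"z":0,"spin":-20,"gripper":8.5},{"x":-15,"y":0.9,"z":0,"spin":-30,"gripper":8.5},{"x":-20,"y":1.1,"z":0,"spin":-40,"gripper":8.5},{"x":-24,"y":1.3,"z":0,"spin":-50,"gripper":8.5}]'
python3 -c "
from h import *; p,r=tool();M=r.as_matrix(); print(p,status.get_obs()['q'].round(2),np.degrees(np.arctan2(M[1,1],M[0,1])),move([.41,-.28,.42]))"
```

```text
[-0.47  0.2   0.49  2.01 -0.12  0.95  0.04]
time_s: 11.85
position: [0.4325, -0.2613, 0.4299]
tcp_rot: [0.373, 0.928, -0.0, -0.0]
contact_force: [0.9, 0.0, -0.4]
opening: 0.0852
grip_force: 0.0
[ 0.43247098 -0.26125814  0.42994301] [ 0.15  0.32  0.41  1.85 -0.15  1.    1.43] 46.18295417813811 [ 0.32 -2.91  1.  ]
```

```bash
python3 -m inch '[{"x":0.1,"y":-0.5,"z":0,"spin":-10,"gripper":8.5},{"x":0.2,"y":-1.2,"z":0,"spin":-20,"gripper":8.5},{"x":0.3,"y":-2,"z":0.5,"spin":-30,"gripper":8.5},{"x":0.3,"y":-2.9,"z":1,"spin":-40,"gripper":8.5},{"x":0.3,"y":-2.9,"z":1,"spin":-42,"gripper":8.5}]'
python3 - <<'E'
from h import *
p,r=tool();M=r.as_matrix(); print(p,status.get_obs()['q'].round(2),np.degrees(np.arctan2(M[1,1],M[0,1])))
a,ia=snap('wrist','w7.png'); find('wrist',a,['board','wash_bottle','timer','latch_r'])
m=nets.cut_out('wrist','board')
for d in m[:1]:
    c,_=cv2.findContours(d['mask'].astype(np.uint8),cv2.RETR_EXTERNAL,cv2.CHAIN_APPROX_NONE); c=max(c,key=cv2.contourArea)[:,0]
    P=np.array([ray(a,u,v,.012)[:2] for u,v in c]); print(d['score'],len(c),c.min(0),c.max(0),cv2.minAreaRect((P*1000).astype(np.float32)))
E
```

```text
time_s: 12.48
position: [0.4096, -0.2787, 0.4198]
tcp_rot: [0.019, 1.0, 0.0, -0.001]
contact_force: [-0.3, -0.5, -0.9]
opening: 0.0848
grip_force: 0.0
[ 0.40962577 -0.27871589  0.41980773] [ 0.32  0.3   0.25  1.88 -0.09  0.97  2.14] 87.81007834333633
wrist board 0.83 [ 0.4295 -0.2792  0.0005]
wrist board 0.72 [0.5778 0.0744 0.1207]
wrist wash_bottle 0.6 [ 5.781e-01 -2.430e-02  1.000e-04]
wrist wash_bottle 0.58 [ 0.582  -0.4015  0.004 ]
wrist timer 0.83 [ 0.6629 -0.3302  0.0026]
wrist timer 0.52 [ 0.5801 -0.0232  0.0019]Traceback (most recent call last):
  File "<stdin>", line 3, in <module>
  File "h.py", line 13, in find
    for d in getattr(nets,fn)(c,t)[:2]: print(c,t,round(d['score'],2),np.round(W(i,d['centre']),4))
             ~~~~~~~~~~~~~~~~^^^^^
ValueError: it knows: beaker, beam, beam_grip, beam_home, beam_tab, board, ledge, stand, timer, wash_bottle
```

View pics/w7.png

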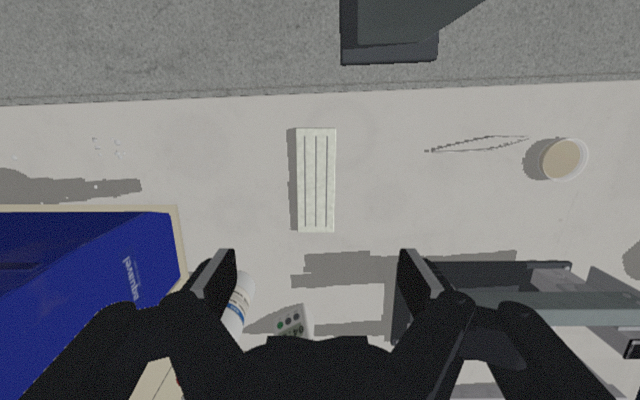

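The board spans about (297–336, 128–232) in the wrist view, nearly aligned with the tool. The bottle (235,295) and the machine (180,260) are off to the left, clear of the fingers' path.

Run:
```python
from h import *
a=imaging.camera_info('wrist'); p,r=tool()
m=nets.cut_out('wrist','board')
for d in m[:1]:
    c,_=cv2.findContours(d['mask'].astype(np.uint8),cv2.RETR_EXTERNAL,cv2.CHAIN_APPROX_NONE); c=max(c,key=cv2.contourArea)[:,0]
    P=np.array([ray(a,u,v,.012)[:2] for u,v in c]); print(d['score'],c.min(0),c.max(0),cv2.minAreaRect((P*1000).astype(np.float32)))
print(move([.4305,-.2795,.171]))
```

```text
0.83 [294 127] [335 231] ((428.7359924316406, -281.163818359375), (54.69288635253906, 149.09950256347656), 88.25284576416016)
[-2.01 -0.09 24.94]
```

```bash
python3 -m inch '[{"x":-2,"y":-0.2,"z":6,"spin":-0.4,"gripper":8.5},{"x":-2,"y":-0.2,"z":12,"spin":-0.4,"gripper":8.5},{"x":-2,"y":-0.2,"z":18,"spin":-0.4,"gripper":8.5},{"x":-2,"y":-0.2,"z":22.5,"spin":-0.4,"gripper":8.5},{"x":-2,"y":-0.2,"z":24.4,"spin":-0.4,"gripper":8}]' 40
python3 -c "
from h import *; p,r=tool(); print(p,move([.429,-.281,.171]))"
python3 -m inch '[{"x":0,"y":0,"z":0.3,"spin":0,"gripper":7},{"x":0,"y":0,"z":0.5,"spin":0,"gripper":6.2},{"x":0,"y":0,"z":0.5,"spin":0,"gripper":5.7},{"x":0,"y":0,"z":0.5,"spin":0,"gripper":4.5},{"x":0,"y":0,"z":0.5,"spin":0,"gripper":4.5}]' 40
```

```text
time_s: 13.35
position: [0.4297, -0.2801, 0.1738]
tcp_rot: [0.016, 1.0, 0.001, -0.001]
contact_force: [0.7, -0.0, 0.5]
opening: 0.0801
grip_force: 0.0
[ 0.42971559 -0.28008956  0.1737799 ] [ 0.07 -0.09  0.28]
time_s: 13.98
position: [0.4302, -0.2809, 0.1725]
tcp_rot: [0.015, 1.0, -0.0, 0.001]
contact_force: [-0.5, 0.8, 7.5]
opening: 0.0528
grip_force: 41.9
```

```bash
python3 -m inch '[{"x":0,"y":0,"z":-5,"spin":0,"gripper":4.5},{"x":0,"y":0,"z":-11,"spin":0,"gripper":4.5},{"x":0,"y":0,"z":-17,"spin":0,"gripper":4.5},{"x":-2,"y":2,"z":-22,"spin":0,"gripper":4.5},{"x":-4,"y":6,"z":-22.5,"spin":0.4,"gripper":4.5}]' 60
python3 -m inch '[{"x":-4,"y":4,"z":0,"spin":0,"gripper":4.5},{"x":-8,"y":8.5,"z":0,"spin":0,"gripper":4.5},{"x":-12,"y":13,"z":0,"spin":0,"gripper":4.5},{"x":-14.8,"y":17,"z":0,"spin":0,"gripper":4.5},{"x":-14.8,"y":19.5,"z":0,"spin":0,"gripper":4.5}]' 60
python3 - <<'E'
from h import *
p,r=tool();M=r.as_matrix(); print(p,np.degrees(np.arctan2(M[1,1],M[0,1])),move([.625,-.027,.37]))
a,ia=snap('wrist','w8.png'); find('wrist',a,['board','ledge','stand','beam_home','beam_grip'])
E
```

```text
time_s: 14.6
position: [0.4721, -0.2232, 0.4009]
tcp_rot: [0.021, 1.0, -0.002, 0.004]
contact_force: [2.1, 0.9, -1.7]
opening: 0.0521
grip_force: 67.4
time_s: 15.22
position: [0.6282, -0.0296, 0.3961]
tcp_rot: [0.017, 1.0, 0.0, 0.0]
contact_force: [0.1, -0.7, -1.5]
opening: 0.052
grip_force: 67.4
[ 0.62819621 -0.02957879  0.3960598 ] 88.0354572722369 [0.33 0.24 2.61]
wrist board 0.6 [ 0.6259 -0.0268  0.2252]
wrist beam_grip 0.94 [ 0.5522 -0.0217  0.118 ]
```

View pics/w8.png

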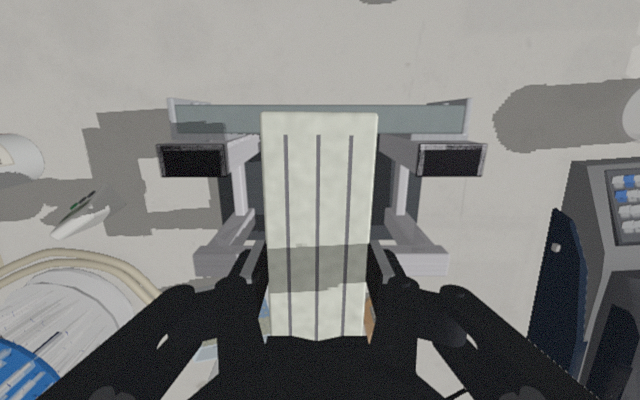

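The board is held centred over the stand. Its front edge is at row 113 (columns 262–378), the beam bar top lies at rows 104–134 (columns 174–466), and the post tops run from 160 to 487. I'll compute the offsets from these.

Run:
```python
from h import *
a=imaging.camera_info('wrist'); p,r=tool()
zt=p[2]-.1725+.012
for n,u,v,z in [('bd -y',262,113,zt),('bd +y',378,113,zt),('bd mid far',318,338,zt),('bd mid near',318.5,136,zt),('post -y',160,144,.152),('post +y',487,144,.152),('bar -y front',174,105,.139),('bar +y front',466,104,.139),('ledge',195,274,.139),('ledge',448,272,.139)]: print(n,ray(a,u,v,z).round(4))
M=r.as_matrix();print(p,np.degrees(np.arctan2(M[1,1],M[0,1])))
```

```text
bd -y [ 0.5499 -0.056   0.2362]
bd +y [ 0.5519 -0.0044  0.2362]
bd mid far [ 0.6753 -0.0357  0.2362]
bd mid near [ 0.5609 -0.0312  0.2362]
post -y [ 0.5694 -0.1513  0.152 ]
post +y [0.579  0.0962 0.152 ]
bar -y front [ 0.5415 -0.1416  0.139 ]
bar +y front [0.5495 0.0834 0.139 ]
ledge [ 0.6908 -0.1508  0.139 ]
ledge [0.6977 0.0847 0.139 ]
[ 0.62638167 -0.03415828  0.39669475] 87.76253949016434
```

Run:
```python
from h import *
p,r=tool(); print(p,move([.6243,-.0273,.330]))
```

```text
[ 0.62638167 -0.03415828  0.39669475] [0.24 0.68 6.67]
```

```bash
python3 -m inch '[{"x":0.2,"y":0.5,"z":2,"spin":0,"gripper":4.5},{"x":0.2,"y":0.5,"z":4,"spin":0,"gripper":4.5},{"x":0.2,"y":0.5,"z":5.5,"spin":0,"gripper":4.5},{"x":0.2,"y":0.5,"z":6.4,"spin":0,"gripper":4.5},{"x":0.2,"y":0.5,"z":6.4,"spin":0,"gripper":4.5}]' 60
python3 -m inch '[{"x":0,"y":0,"z":0,"spin":0,"gripper":4.5},{"x":0,"y":0,"z":0,"spin":0,"gripper":4.5}]' 60
python3 - <<'E'
from h import *
a,ia=snap('wrist','w9.png'); p,r=tool(); M=r.as_matrix();print(p,np.degrees(np.arctan2(M[1,1],M[0,1])),move([.6243,-.0273,.311]))
E
```

```text
time_s: 16.15
position: [0.6249, -0.028, 0.3319]
tcp_rot: [0.019, 1.0, -0.0, -0.0]
contact_force: [-0.3, -0.1, 0.2]
opening: 0.052
grip_force: 67.4
time_s: 16.4
position: [0.6252, -0.0276, 0.3329]
tcp_rot: [0.019, 1.0, -0.0, 0.001]
contact_force: [-0.4, 0.8, -2.4]
opening: 0.0521
grip_force: 67.4
[ 0.62516701 -0.02761089  0.33283631] 87.86858247256777 [0.09 0.03 2.18]
```

View pics/w9.png

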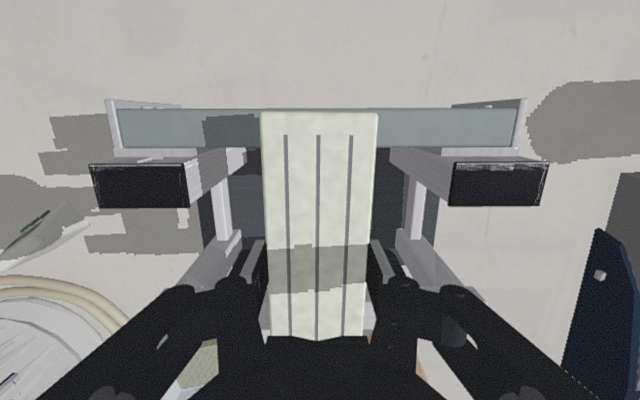

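The board is centred: board columns 261–378 (mid 319.5), bar 118–519 (mid 318.5), post outsides 89–548 (mid 318.5). Now I'll check the fore-aft position and lower.

```bash
python3 - <<'E'
from h import *
a=imaging.camera_info('wrist'); p,r=tool()
zt=p[2]-.1725+.012
for n,u,v,z in [('bd',319.5,112,zt),('bar',318.5,109,.139),('bar rear',318.5,148,.139),('post -y',90,164,.152),('post +y',548,163,.152)]: print(n,ray(a,u,v,z).round(4))
E
python3 -m inch '[{"x":0,"y":0,"z":0.8,"spin":0,"gripper":4.5},{"x":0,"y":0,"z":1.4,"spin":0,"gripper":4.5},{"x":0,"y":0,"z":1.7,"spin":0,"gripper":4.5},{"x":0,"y":0,"z":1.7,"spin":0,"gripper":4.5}]' 60
```

```text
bd [ 0.5493 -0.0238  0.1723]
bar [ 0.5479 -0.024   0.139 ]
bar rear [ 0.5694 -0.0248  0.139 ]
post -y [ 0.5718 -0.1491  0.152 ]
post +y [0.5804 0.0992 0.152 ]
time_s: 16.95
position: [0.6249, -0.0276, 0.3148]
tcp_rot: [0.019, 1.0, -0.0, -0.0]
contact_force: [-0.5, 0.1, -1.6]
opening: 0.0516
grip_force: 67.4
```

```bash
python3 -m inch '[{"x":0,"y":0,"z":0.15,"spin":0,"gripper":4.5},{"x":0,"y":0,"z":0.3,"spin":0,"gripper":4.5},{"x":0,"y":0,"z":0.35,"spin":0,"gripper":4.5},{"x":0,"y":0,"z":0.35,"spin":0,"gripper":4.5}]' 60
```

```text
time_s: 17.45
position: [0.625, -0.0276, 0.3119]
tcp_rot: [0.019, 1.0, -0.0, 0.0]
contact_force: [-0.1, 0.3, -1.1]
opening: 0.0522
grip_force: 67.5
```

```bash
python3 -m inch '[{"x":0,"y":0,"z":0.1,"spin":0,"gripper":4.5},{"x":0,"y":0,"z":0.15,"spin":0,"gripper":4.5},{"x":0,"y":0,"z":0.15,"spin":0,"gripper":4.5}]' 60
```

```text
time_s: 17.82
position: [0.6249, -0.0277, 0.3116]
tcp_rot: [0.019, 1.0, 0.0, 0.0]
contact_force: [-4.5, 0.8, 10.9]
opening: 0.0521
grip_force: 68.9
```

```bash
python3 -m inch '[{"x":0,"y":0,"z":-0.1,"spin":0,"gripper":5},{"x":0,"y":0,"z":-0.1,"spin":0,"gripper":6},{"x":0,"y":0,"z":-0.1,"spin":0,"gripper":7.5},{"x":0,"y":0,"z":-0.1,"spin":0,"gripper":7.5},{"x":0,"y":0,"z":-0.1,"spin":0,"gripper":7.5}]' 40
python3 -m inch '[{"x":0,"y":0,"z":-2,"spin":0,"gripper":7.5},{"x":0,"y":0,"z":-5,"spin":0,"gripper":7.5},{"x":0,"y":0,"z":-9,"spin":0,"gripper":7.5},{"x":3,"y":0,"z":-11,"spin":0,"gripper":7.5},{"x":9,"y":0,"z":-11,"spin":0,"gripper":7.5}]'
python3 -m inch '[{"x":6,"y":0,"z":0,"spin":0,"gripper":7.5},{"x":8,"y":0,"z":0,"spin":0,"gripper":7.5},{"x":9,"y":0,"z":0,"spin":0,"gripper":7.5},{"x":9,"y":0,"z":0,"spin":0,"gripper":7.5},{"x":9,"y":0,"z":0,"spin":0,"gripper":7.5}]'
python3 - <<'E'
from h import *
a,ia=snap('wrist'); b,ib=snap('top'); p,r=tool(); print(p)
find('wrist',a,['board','beam']); find('top',b,['board','beam','beaker','wash_bottle','timer'])
u,v=map(int,px(b,[.61,-.03,.14])); c=cv2.resize(ib[v-60:v+60,u-75:u+75],(600,480),interpolation=cv2.INTER_CUBIC)
w=cv2.resize(ia,(600,375)); cv2.imwrite('pics/v10.png',np.vstack([cv2.resize(c,(500,300)),cv2.resize(w,(500,300))])[:,:,::-1]); cv2.imwrite('pics/w10.png',ia[:,:,::-1])
E
```

```text
time_s: 18.45
position: [0.625, -0.0276, 0.3112]
tcp_rot: [0.019, 1.0, -0.0, -0.0]
contact_force: [0.8, 0.1, -0.1]
opening: 0.0751
grip_force: 0.0
time_s: 19.08
position: [0.5356, -0.0242, 0.4225]
tcp_rot: [0.019, 1.0, -0.0, 0.002]
contact_force: [-1.3, 0.5, -0.1]
opening: 0.0749
grip_force: 0.0
time_s: 19.7
position: [0.4462, -0.0208, 0.4213]
tcp_rot: [0.019, 1.0, -0.0, 0.0]
contact_force: [0.7, -0.4, -0.9]
opening: 0.0749
grip_force: 0.0
[ 0.44600142 -0.02086197  0.42107806]
wrist board 0.97 [ 0.6232 -0.0265  0.1379]
wrist beam 0.85 [ 0.5774 -0.0278  0.0556]
wrist beam 0.24 [ 0.5817 -0.0251 -0.    ]
top board 0.6 [ 0.6643 -0.3287  0.0026]
top board 0.37 [ 0.5805 -0.0219  0.0561]
top beam 0.73 [ 0.5727 -0.0258  0.0571]
top beaker 0.83 [0.5715 0.3717 0.0048]
top beaker 0.29 [ 0.5739 -0.0243  0.0579]
top wash_bottle 0.65 [ 0.587  -0.4059 -0.0016]
top timer 0.54 [ 0.6644 -0.3289  0.0018]
```

View pics/v10.png

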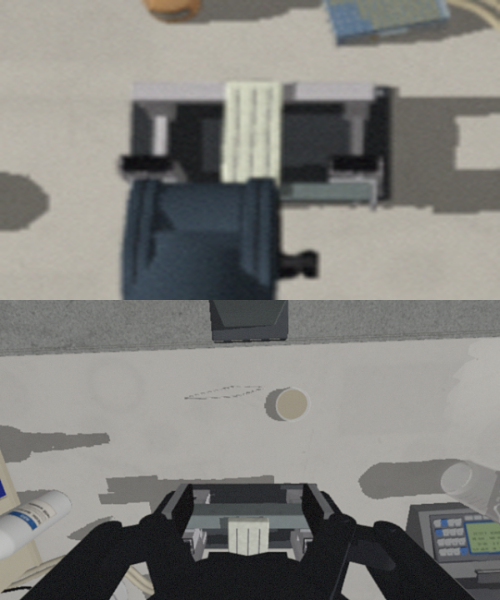

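The board lies square on the ledge and beam, at (250,130) in the top crop and (248,535) in the wrist view. The beam is at home height and the beaker, bottle and timer haven't moved, so I'm handing in.

```bash
python3 -c "
from bench import robot; print(robot.finish_job())"
```

```text
the job is handed in; nothing more can be done
None
```

I handed the job in at about 20 s. The beam hangs in both posts' upper two slots, the board lies centred and square on the beam and ledge, and the beaker, bottle and timer haven't moved. I didn't see the latch balls; I take them as sprung out because the beam stopped hard at home height under 39 N.

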